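# Reset the tripped overload breaker on a jeweller's micromotor unit

## Task

The overload breaker of the micromotor control unit has tripped while the unit was running, so its round button stands out of the panel. With the closed fingertips, first switch the unit off at its large main rocker switch (press the end nearer the front, low edge of the panel), then push the breaker button in until it clicks and stays in, and only then switch the main rocker on again by pressing its other end. Leave the two small rockers, the speed knob and the things standing around and on the unit as they are; nothing is to be picked up.

Things in the scene. Friction and masses are not known exactly. Their poses are not given: they have to be found in the camera images.
- unit: White desk case of the micromotor unit, 200 deep (x) x 190 wide (y) mm, fixed to the bench; origin under its middle, x to the rear, z up. Front edge 50 mm high; from there the blue panel slopes up to the rear at 20 degrees; the rear 50 mm is a level deck 105 mm high. It faces the robot within 0.4 rad.
- panel: Blue control panel, 150 (up the slope) x 178 mm, fixed to the unit. Origin mid-face; x up the slope (to the rear), y left, z square out of it. Right column (y -58 mm): main rocker (x -35), breaker button (x +40). Middle: handpiece socket (x -40, 4 mm tall), speed knob (x +37; 40 mm across, 18 tall). Left (y +60): small rockers at x -35 and +37.
- main_mid (a point): Middle of the main rocker, in the plane of the panel's face (panel's axes). The largest switch: dark grey, 28 mm long along panel x, 21 wide, in a 35 x 28 mm frame standing 2 mm out. Two facets meet in a shallow V at the middle: the pressed half lies parallel to the panel 4 mm out, the other half slopes up to about 9.5 mm out at its end.
- main_switch (a joint): Angle of the main rocker, rad. +0.2: the end up the slope (towards the rear) is down, on. -0.2: the end down the slope (towards the front) is down, off. Starts on. It snaps over past 0 and stays; about 4 N on the end of the raised half (11 to 14 mm from the middle) turns it, pushed about 5.5 mm down until that half lies level with the panel.
- breaker_top (a point): Centre of the top of the breaker button, the only round push button: dark grey, 11 mm across, in a 19 mm steel nut that stands 3 mm out. Tripped, its top stands 13 mm out of the panel face; reset, 6 mm. Moves with the button; has the panel's axes.
- breaker (a joint): How far the breaker button is pushed in along minus panel z, m: 0 tripped (start), 0.007 fully in. About 4 N starts it; past half way it snaps in and stays in.
- direction_switch (a joint): Angle of the small low left rocker (19 x 13.5 mm, rocks left to right); rests at +0.2 (left end down) and is to stay there.
- pedal_switch (a joint): Angle of the small high left rocker (19 x 13.5 mm, rocks left to right); rests at -0.2 (right end down) and is to stay there.
- speed_pointer (a point): Point on the pointer of the black speed knob, 17 mm from its axis; the knob starts at any setting and turns easily. To be left as set.
- mug: White mug with a handle, 80 mm across, 95 mm tall, loose, standing beside the unit; origin under its middle.
- dropper: Amber dropper bottle with black cap, 35 mm across, 94 mm tall, loose, standing beside the unit; origin under its middle.
- bur_stand: Stepped round wooden bur stand with steel burs, 68 mm across, about 68 mm tall, loose, beside the unit; origin under its middle. The mug, dropper bottle and bur stand change places.
- tin: Small round aluminium tin, 41 mm across, 22 mm tall, loose on the rear deck of the unit; origin under its middle.

How it is judged:
By the outcome, as a careful person would: the job done as asked, in the order asked, and still so for the second after the job is handed in, with the robot touching nothing.
It also fails if it takes over 35 s, if anything falls off the work surface, if the arm or the gripper's body presses on something with over 40 N, if the wrist force passes 120 N, or if a joint passes its speed limit or range.

## Robot

A 6-joint arm with a two-finger parallel gripper is mounted at the origin on the work surface. World frame = base frame: x ahead of the robot, y to its left, z up, the work surface at z = 0. Lengths are in mm, angles in rad, forces in N, time in s.
With the tool pointing down it reaches from about 350 to 975 mm from the base axis. Payload 7.1 kg.
Tool frame: the origin (TCP) lies midway between the tips of the shut fingers; the grasp point (between the pads) lies ctrl.grip_point_offset behind it (ctrl.grip_point_offset is the distance from the TCP to the grasp point, in mm); z points along the fingers, y is the line along which they close (so a half turn about z gives the same grasp; the last joint's range is limited). The gripper opens to 88 mm and grips with 3 to 60 N. Pads are 20 mm wide; open, the fingers measure 115 mm over their backs; the gripper's body (75 mm by 178 mm) begins 61 mm behind the grasp point.
Start: joints at [-1.212, 0.423, 1.63, -0, 1.089, -0.019], TCP at [230.564, -580.9, 222.675] pointing down, gripper open.
Joint ranges: [-3, 3], [-0.9, 2.11], [0.09, 2.58], [-1.31, 4.45], [0.11, 2.69], [-2.54, 2.54]. Speed limits (rad/s): [2.39, 2.39, 3.01, 3.14, 3.14, 3.14].

## Interface

Orientations are given as a rotation vector (axis times angle).
In Python, from workcell import ctrl, get_image, close_job, finder gives the robot as it stands.
- The arm moves only by the tool servo_tool, never from a script. Its argument "deltas" is a list of rows, each a list of 2 entries, a list of its own where there are three numbers: the shift along the tool's x, y, z in mm, then the turn, a rotation vector about the tool's x, y, z in rad. A call has 1 to 5 rows; each row is the pose to reach, as a shift and turn from the pose commanded when the call began, along the tool's axes at that moment; what a row does not reach only later rows make up. A row lasts 1/12 s, in which the tool goes at most 41.7 mm and 7.16 degrees, less where a joint would pass 70% of its speed; a pose out of reach is approached as far as the arm can. A call with a gripper value outside its range is refused whole. "grip" is the closure, from -1 (fully open) to 1 (shut), so that 0 is half open, set as the call begins (left out, the last holds). The fingers move at their own pace and stop on an object; the grip force is fixed at half the most. Time passes only in rows, so rows that repeat a pose let the fingers close. It gives the time, the measured TCP pose, the force, the opening and the grip force at its end, in the units of the state.
- ctrl.get_obs(): the state, without advancing time (a new reading comes with each control period).
- get_image(name): name is "scene" or "top"; returns a dict with "frame" (400x640x3 uint8, blue, green, red), "depth" (400x640 float32, mm along the optical axis (not along the pixel's ray), 0 where there is no reading), "K" (3x3 intrinsics, pixels), "dist" ([k1, k2, p1, p2, k3] as OpenCV has them; the pictures are not rectified), "pose" (4x4, takes a point from camera to world coordinates). Camera axes: x right, y down, z forward; pixel columns grow to the right and rows downward; lengths in mm; the calibration is good to about 2 mm. A picture is of the moment at which its call begins.
- close_job(): hands the job in; it is judged then, once.
Trained networks look in a picture, given as the dict that the camera call returned (one of the last four; its "shot" number tells which), for a name from the list of things; names that differ only in an ending like _2 or _b are one class to them, and where a whole thing is asked for, a point or a joint stands for the part that bears it (a point fixed in the world has none). Each returns a list of dicts, best first, with "score" (0 to 1); they miss things now and then, are a little off and sometimes report something else, mostly with a low value. They report only what shows in the picture. A call takes as long as a camera call.
- finder.search_frame(query, picture): "rect" ([centre column, centre row, width, height] as shares, 0 to 1, of the picture: columns of its width, rows of its height, round what is visible of it).
- finder.silhouettes(query, picture): "mask" (400x640 bool, what is visible of it) and "rect" ([centre column, centre row, width, height] as shares, 0 to 1, of the picture: columns of its width, rows of its height, round what is visible of it).
The state is a dict: "t": time; "qpos": joint angles; "qvel": joint speeds; "joint_torque": joint torques, N m; "ee_pos": TCP position; "orientation": TCP orientation; "ft_force": force on the tool from outside, world axes, zero at the start; "moment": the same for the moment, N m; "width": finger opening in mm; "grasp_force": force on a finger pad.
Only numpy, scipy, OpenCV 4.12 (cv2) and the standard library are available. Lean on these libraries where they do the work, as an engineer would, in place of code of your own. Each camera call takes 0.05 s, during which the arm holds its last target. There are 200 camera calls.

## Working session

There is one attempt and no reset: what is moved stays moved. The work goes in short steps, Python scripts to look and compute and a tool call to move; the robot and the scene stay as the last step left them, time stands still between calls to the robot, and variables do not carry over. Pictures are saved under pics/ and viewed, at most 10 in all, crops included, and the job is handed in when it is done.

Besides the shell and the picture viewer there is one more tool, called after "Call:" as name([rows], argument=value, ...), one row to a line, values as JSON. servo_tool: Moves the arm, as the interface text tells. Its arguments: {"type":"object","properties":{"deltas":{"type":"array","items":{"type":"array"}},"grip":{"type":"number"}},"required":["deltas"]}

```bash
mkdir -p pics; cat > h.py <<'E'
import numpy as np, cv2
from workcell import ctrl, get_image, close_job, finder
def world(p,u,v,r=2):
    u0,v0=int(round(u)),int(round(v)); d=p["depth"][v0-r:v0+r+1,u0-r:u0+r+1]; d=d[d>0]
    z=np.median(d); n=cv2.undistortPoints(np.array([[[u,v]]],float),p["K"],p["dist"])[0,0]
    return (p["pose"]@np.array([n[0]*z,n[1]*z,z,1]))[:3]
E
python3 - <<'E'
from h import *
for c in("top","scene"):
    p=get_image(c); cv2.imwrite(f"pics/{c}1.png",p["frame"]); np.savez(f"{c}.npz",**p)
    print(c,p["pose"].round(2).tolist())
    for q in("unit","panel","main_mid","breaker_top","speed_pointer","direction_switch","pedal_switch","mug","dropper","bur_stand","tin"):
        for d in finder.search_frame(q,p)[:1]:
            r=d["rect"]; u,v=r[0]*640,r[1]*400
            print(q,round(d["score"],2),[round(x) for x in(u,v,r[2]*640,r[3]*400)],world(p,u,v).round(1))
print(ctrl.get_obs(), ctrl.grip_point_offset)
E
```

```text
top [[0.0, -0.99, 0.16, 480.92], [-1.0, -0.01, -0.02, 55.33], [0.02, -0.16, -0.99, 878.58], [0.0, 0.0, 0.0, 1.0]]
unit 0.92 [276, 235, 122, 128] [555.9  99.   99.6]
panel 0.59 [278, 246, 110, 97] [539.   97.1  76.4]
main_mid 0.67 [280, 244, 114, 96] [541.3  93.3  77.2]
speed_pointer 0.82 [276, 225, 21, 23] [572.2  98.3 108.2]
direction_switch 0.5 [250, 270, 11, 15] [495.5 145.2  69.5]
mug 0.73 [368, 172, 54, 61] [691.4 -77.    4.2]
dropper 0.89 [177, 251, 26, 19] [530.  281.5  51.7]
bur_stand 0.95 [372, 256, 36, 31] [522.8 -76.1  47.6]
tin 0.9 [270, 187, 27, 23] [635.4 108.8 126.4]
scene [[0.02, 0.72, -0.69, 1384.16], [1.0, -0.0, 0.03, 9.58], [0.02, -0.69, -0.72, 892.89], [0.0, 0.0, 0.0, 1.0]]
unit 0.65 [350, 208, 92, 75] [657.   97.9 118.2]
panel 0.64 [345, 188, 80, 35] [578.   91.8 104.4]
main_mid 0.9 [346, 187, 84, 36] [579.4  95.3 106.2]
speed_pointer 0.46 [350, 188, 11, 16] [581.6 102.7 105.1]
mug 0.75 [277, 235, 34, 53] [705.3 -65.7  83.2]
dropper 0.6 [420, 194, 19, 29] [544.4 288.7  47. ]
bur_stand 0.75 [275, 197, 24, 23] [545.4 -79.5  39.2]
tin 0.54 [353, 202, 12, 13] [645.4 105.4 126.3]
{'t': 1.2, 'qpos': array([-1.21201022e+00,  4.23087048e-01,  1.62988571e+00,  1.15476272e-05,
        1.08861475e+00, -1.90089273e-02]), 'qvel': array([-0.00125473,  0.00095302, -0.00045852,  0.00062213,  0.00200505,
        0.00202956]), 'joint_torque': array([ 7.62423642e-04, -5.44573832e+01, -2.74047303e+01,  6.44070189e-02,
        1.69547356e-02, -4.39966144e-06]), 'ee_pos': array([ 230.56276305, -580.90631962,  222.68877944]), 'orientation': array([3.08570784e+00, 5.89907251e-01, 1.72057585e-05]), 'ft_force': array([-0.53135775,  0.56552631, -0.33694732]), 'moment': array([ 0.00630917, -0.0221205 ,  0.02025504]), 'grasp_force': 0.0, 'width': 88.12816730056088} 18.700000000000003
```

```bash
python3 - <<'E'
import cv2
f=cv2.imread("pics/top1.png")[160:310,190:390]
cv2.imwrite("pics/top1c.png",cv2.resize(f,None,fx=4,fy=4,interpolation=cv2.INTER_CUBIC))
E
```

```text
(no output)
```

View pics/top1c.png

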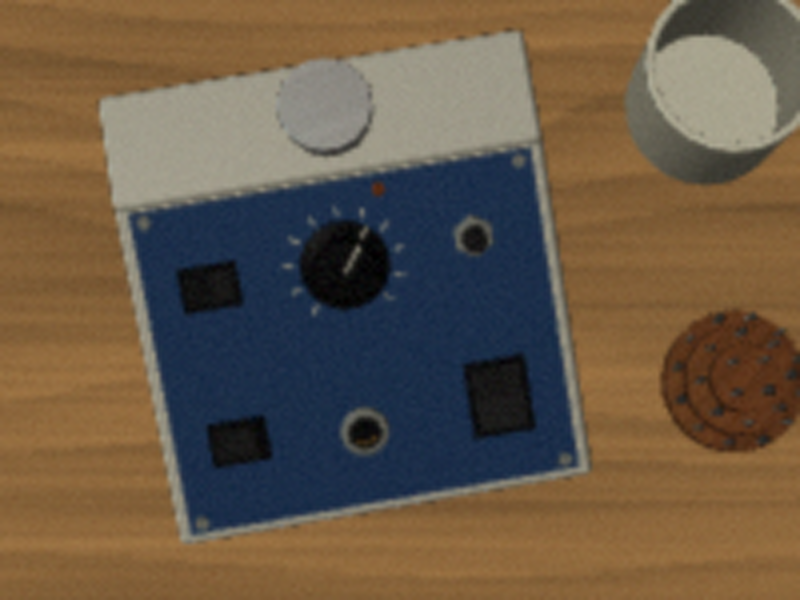

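Crop of the top picture (4x, offset 190,160): main rocker at about (500,397), tripped breaker at (473,237), knob at (345,265), socket at (365,432), small rockers at (210,287) and (239,441). Mug and bur stand are to the right, with the tin on the deck. I'll fit the unit pose from these points.

```bash
cat >> h.py <<'E'
from scipy.optimize import least_squares
from scipy.spatial.transform import Rotation as R
a=np.radians(20)
def panelpose(s):  # x,y of unit origin, yaw, z off
    Rz=R.from_euler('z',s[2]).as_matrix(); Rp=Rz@R.from_euler('y',-a).as_matrix()
    o=np.array([s[0],s[1],0])+Rz@np.array([-25,0,77.3+s[3]]); return Rp,o
def proj(p,P):
    T=np.linalg.inv(p["pose"]); return cv2.projectPoints(np.asarray(P,float),cv2.Rodrigues(T[:3,:3])[0],T[:3,3],p["K"],p["dist"])[0][:,0]
E
python3 - <<'E'
from h import *
p=dict(np.load("top.npz"))
L=[((500,397),(-35,-58,5)),((473,237),(40,-58,10)),((365,432),(-40,0,3)),((345,264),(37,0,16)),((210,287),(37,60,3)),((239,441),(-35,60,3)),
((134,213),(75,89,0)),((539,147),(75,-89,0)),((583,468),(-75,-89,0)),((188,538),(-75,89,0))]
uv=np.array([l[0] for l in L])/4-.375+[190,160]; X=np.array([l[1] for l in L],float)
def f(s):
    Rp,o=panelpose(s); return np.r_[(proj(p,X@Rp.T+o)-uv).ravel(),s[3]/3]
r=least_squares(f,[565,100,.15,0]); print(r.x,f(r.x)[:-1].reshape(-1,2).round(1).tolist())
Rp,o=panelpose(r.x); print(o)
# depth plane check
c=[(300,340),(430,330),(280,500),(430,180),(540,300),(170,380)]
P=np.array([world(p,u/4+190,v/4+160,1) for u,v in c]); print(((P-o)@Rp).round(1))
print("main",Rp@[-35,-58,0]+o,"brk",Rp@[40,-58,13]+o, "brk depth",(world(p,308,219,0)-o)@Rp)
E
```

```text
[5.64030732e+02 9.79559650e+01 1.66139819e-01 1.10407556e+00] [[0.1, 0.5], [0.9, 0.7], [2.1, -0.6], [0.3, 1.6], [0.0, -0.3], [-0.2, -0.0], [-1.3, -0.6], [-1.5, -0.1], [-0.9, 0.0], [0.5, -1.2]]
[539.37496985  93.8215509   78.40407556]
[[  4.3  25.2  -1.4]
 [ -1.  -32.4  -2. ]
 [-67.8  46.3  -1.4]
 [ 66.2 -42.7  -3. ]
 [  4.8 -83.   -1.1]
 [ -4.5  84.9  -2.4]]
main [516.53043728  31.18107235  66.43337054] brk [581.65191224  42.10100001 104.30088536] brk depth [ 41.43470648 -56.75152409  11.25545261]
```

```bash
cat >> h.py <<'E'
S=[564.03,97.96,.1661,-.5]
def delta(px,py,pz):
    Rp,o=panelpose(S); t=Rp@[px,py,pz]+o; Rt=Rp@np.diag([1,-1,-1.])
    s=ctrl.get_obs(); Rc=R.from_rotvec(s["orientation"]).as_matrix()
    print("t",s["t"],"d",(Rc.T@(t-s["ee_pos"])).round(1),"rot",R.from_matrix(Rc.T@Rt).as_rotvec().round(3),"now panel",((s["ee_pos"]-o)@Rp).round(1),"w",s["width"])
E
python3 -c "
from h import *
delta(-48.5,-58,90)"
```

```text
t 1.2 d [ 449.1 -472.6   77.9] rot [-0.037  0.348  0.21 ] now panel [-341.1 -614.4  279.4] w 88.12816730056088
```

Call:
servo_tool([
  [[449,-473,0],[-0.037,0.348,0.21]],
  [[449,-473,0],[-0.037,0.348,0.21]],
  [[449,-473,0],[-0.037,0.348,0.21]],
  [[449,-473,0],[-0.037,0.348,0.21]],
  [[449,-473,0],[-0.037,0.348,0.21]],
], grip=1)

```text
t: 1.62
ee_pos: [307.1, -385.8, 222.1]
orientation: [-3.054, -0.246, -0.541]
ft_force: [0.4, -0.8, 0.7]
width: 58.1
grasp_force: 0.0
```

```bash
python3 -c "
from h import *
delta(-48.5,-58,90)"
```

```text
t 1.6167 d [ 189.4 -377.7  152.3] rot [-0.    -0.002 -0.005] now panel [-240.1 -434.7  242. ] w 58.14005366189549
```

Call:
servo_tool([
  [[189,-377,60],[0,0,0]],
  [[189,-377,60],[0,0,0]],
  [[189,-377,60],[0,0,0]],
  [[189,-377,60],[0,0,0]],
  [[189,-377,60],[0,0,0]],
])

```text
t: 2.03
ee_pos: [373.5, -188.1, 227.1]
orientation: [-3.056, -0.252, -0.541]
ft_force: [0.9, -0.5, 0.2]
width: 24.9
grasp_force: 0.0
```

```bash
python3 -c "
from h import *
delta(-48.5,-58,60)"
```

```text
t 2.0333 d [  97.2 -192.9  153.1] rot [ 0.001 -0.001 -0.001] now panel [-146.2 -250.6  213.2] w 24.868210251951183
```

Call:
servo_tool([
  [[97,-193,60],[0,0,0]],
  [[97,-193,60],[0,0,0]],
  [[97,-193,60],[0,0,0]],
  [[97,-193,60],[0,0,0]],
  [[97,-193,100],[0,0,0]],
])

```text
t: 2.45
ee_pos: [451.7, -2.2, 189.3]
orientation: [-3.054, -0.256, -0.551]
ft_force: [1.8, -1.6, 1.0]
width: 0.4
grasp_force: 0.0
```

Call:
servo_tool([
  [[0,0,30],[0,0,0]],
  [[0,0,30],[0,0,0]],
  [[0,0,30],[0,0,0]],
])

```text
t: 2.7
ee_pos: [458.4, -2.5, 156.9]
orientation: [-3.055, -0.256, -0.532]
ft_force: [-0.2, 0.5, 0.2]
width: 0.7
grasp_force: 0.0
```

```bash
python3 -c "
from h import *
delta(-48.5,-58,14)
p=get_image('top'); cv2.imwrite('pics/b.png',cv2.resize(p['frame'][160:310,190:390],None,fx=4,fy=4,interpolation=cv2.INTER_CUBIC))
p=get_image('scene'); cv2.imwrite('pics/c.png',cv2.resize(p['frame'][130:270,250:450],None,fx=4,fy=4,interpolation=cv2.INTER_CUBIC))
"
```

```text
t 2.7 d [ 14.5 -23.4  94. ] rot [-0.002  0.004  0.001] now panel [-62.6 -81.6 108. ] w 0.6694908436173997
```

View pics/b.png

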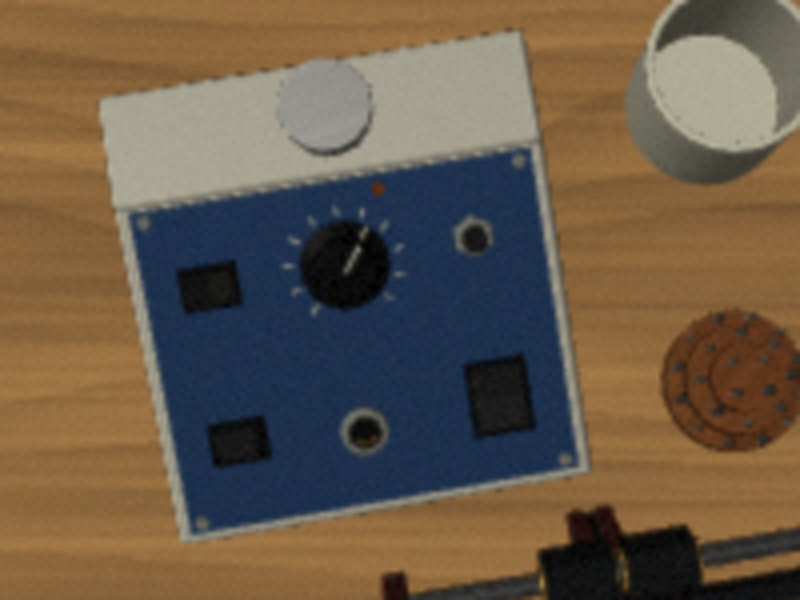

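View pics/c.png

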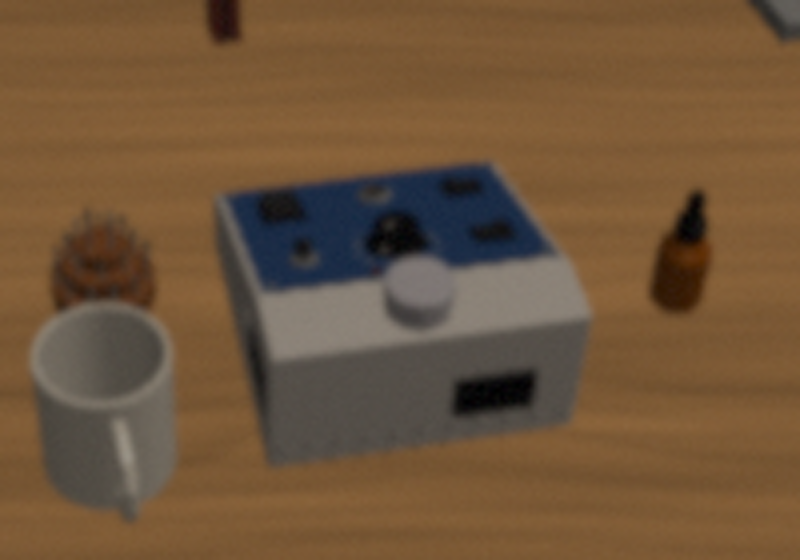

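The pictures show the closed dark-red fingertips low right of the top view (about 590,525), just in front of the panel. The unit and its surroundings are undisturbed. Next I move over the front end of the main rocker.

Call:
servo_tool([
  [[14.5,-23.5,30],[-0.002,0.004,0]],
  [[14.5,-23.5,60],[-0.002,0.004,0]],
  [[14.5,-23.5,92],[-0.002,0.004,0]],
  [[14.5,-23.5,92],[-0.002,0.004,0]],
  [[14.5,-23.5,92],[-0.002,0.004,0]],
])

```text
t: 3.22
ee_pos: [499.5, 26.5, 76.8]
orientation: [-3.056, -0.25, -0.542]
ft_force: [-0.3, -0.5, 0.5]
width: 0.5
grasp_force: 0.0
```

```bash
python3 -c "
from h import *
delta(-48.5,-58,3.5)
p=get_image('top'); cv2.imwrite('pics/d.png',cv2.resize(p['frame'][190:310,270:390],None,fx=5,fy=5,interpolation=cv2.INTER_CUBIC))
"
```

```text
t 3.2167 d [-1.1 -1.8 13.7] rot [ 0.002 -0.002 -0.003] now panel [-47.5 -59.8  17.2] w 0.48608467825590324
```

View pics/d.png

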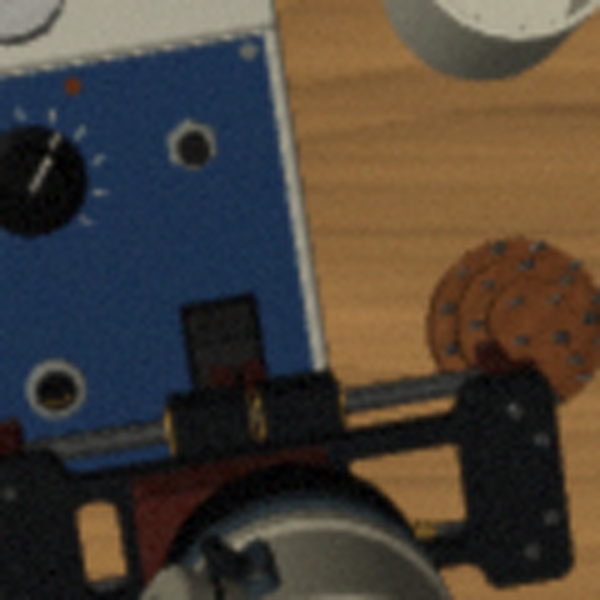

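The tip is over the front half of the main rocker (rocker around (225,345), tip around (240,370)). I press down here.

Call:
servo_tool([
  [[-2,-2,3],[0,0,0]],
  [[-2,-2,6],[0,0,0]],
  [[-2,-2,8],[0,0,0]],
  [[-2,-2,10],[0,0,0]],
  [[-2,-2,10],[0,0,0]],
])

```text
t: 3.68
ee_pos: [501.2, 29.6, 67.1]
orientation: [-3.056, -0.253, -0.546]
ft_force: [-1.4, -0.7, 0.9]
width: 0.6
grasp_force: 0.7
```

Call:
servo_tool([
  [[0,0,1],[0,0,0]],
  [[0,0,2],[0,0,0]],
  [[0,0,2],[0,0,0]],
])

```text
t: 3.93
ee_pos: [502.4, 29.9, 64.7]
orientation: [-3.056, -0.253, -0.546]
ft_force: [-0.2, 0.5, -0.1]
width: 0.4
grasp_force: 0.0
```

```bash
python3 -c "
from h import *
delta(-50,-58,3.5)
"
```

```text
t 3.9333 d [-1.6  1.1  1.2] rot [ 0.002 -0.005 -0.   ] now panel [-48.4 -56.9   4.7] w 0.40245954348581875
```

Call:
servo_tool([
  [[-1,1,1],[0,0,0]],
  [[-1,1,1],[0,0,0]],
])

```text
t: 4.1
ee_pos: [502.4, 29.5, 64.3]
orientation: [-3.054, -0.255, -0.548]
ft_force: [-2.3, 7.9, 14.0]
width: 0.3
grasp_force: 6.4
```

Call:
servo_tool([
  [[0,0,1],[0,0,0]],
  [[0,0,1],[0,0,0]],
])

```text
t: 4.27
ee_pos: [502.5, 29.6, 64.0]
orientation: [-3.054, -0.255, -0.549]
ft_force: [-9.9, 6.3, 26.7]
width: 0.4
grasp_force: 14.2
```

Call:
servo_tool([
  [[0,0,-15],[0,0,0]],
  [[0,0,-30],[0,0,0]],
  [[0,0,-30],[0,0,0]],
])

```text
t: 4.52
ee_pos: [492.0, 27.2, 92.3]
orientation: [-3.055, -0.254, -0.549]
ft_force: [-0.2, -0.0, -0.0]
width: 0.5
grasp_force: 0.0
```

Call:
servo_tool([
  [[-30,0,-15],[0,0,0]],
  [[-60,0,-15],[0,0,0]],
  [[-60,0,-15],[0,0,0]],
])

```text
t: 4.77
ee_pos: [427.1, 16.8, 82.7]
orientation: [-3.057, -0.253, -0.54]
ft_force: [-0.1, -0.1, -0.5]
width: 0.4
grasp_force: 0.0
```

```bash
python3 -c "
from h import *
delta(40,-58,20)
p=get_image('top'); cv2.imwrite('pics/e.png',cv2.resize(np.hstack([p['frame'][200:300,290:350],np.load('top.npz')['frame'][200:300,290:350]]),None,fx=6,fy=6,interpolation=cv2.INTER_CUBIC))
s=get_image('scene'); q=np.load('scene.npz')['frame']
cv2.imwrite('pics/f.png',cv2.resize(np.hstack([s['frame'][165:205,300:370],q[165:205,300:370]]),None,fx=5.7,fy=5.7,interpolation=cv2.INTER_CUBIC))
"
```

```text
t 4.7667 d [153.9   0.5  27.9] rot [ 0.002 -0.001 -0.001] now panel [-114.   -57.4   47.8] w 0.43336773464342804
```

View pics/e.png

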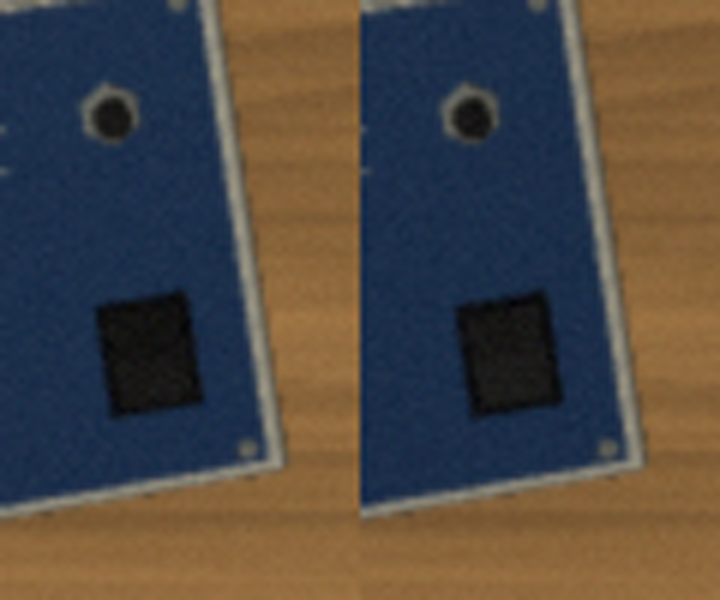

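Compared with the start (right), the main rocker's rear half at (145,320) is now darker, so it has tipped to off. The breaker button at (113,117) is unchanged. Now the breaker.

Call:
servo_tool([
  [[40,1,0],[0,0,0]],
  [[80,0,0],[0,0,0]],
  [[120,0,0],[0,0,0]],
  [[155,0,10],[0,0,0]],
  [[155,0,28],[0,0,0]],
])

```text
t: 5.28
ee_pos: [595.3, 43.4, 117.4]
orientation: [-3.053, -0.254, -0.571]
ft_force: [1.8, 0.1, 1.0]
width: 0.6
grasp_force: 0.0
```

Call:
servo_tool([
  [[0,0,0],[0,0,0]],
  [[0,0,0],[0,0,0]],
])

```text
t: 5.45
ee_pos: [584.5, 42.8, 110.4]
orientation: [-3.056, -0.254, -0.543]
ft_force: [-1.6, 0.5, -0.2]
width: 0.6
grasp_force: 0.0
```

```bash
python3 -c "
from h import *
delta(41,-57.5,6)
"
```

```text
t 5.45 d [-4.4 -0.3 13.2] rot [ 0.002 -0.003 -0.   ] now panel [ 45.4 -57.8  19.2] w 0.586290878278383
```

Call:
servo_tool([
  [[-3,0,2],[0,0,0]],
  [[-3,0,2],[0,0,0]],
])

```text
t: 5.62
ee_pos: [580.1, 42.0, 107.6]
orientation: [-3.056, -0.253, -0.542]
ft_force: [-0.9, 0.8, 0.1]
width: 0.3
grasp_force: 0.0
```

```bash
python3 -c "
from h import *
delta(41,-57.5,6)
"
```

```text
t 5.6167 d [ 0.7 -0.4 12.1] rot [ 0.002 -0.002 -0.001] now panel [ 40.3 -57.8  18.1] w 0.30110698364632876
```

Call:
servo_tool([
  [[0.5,0,3],[0,0,0]],
  [[0.5,0,6],[0,0,0]],
  [[0.5,0,8],[0,0,0]],
  [[0.5,0,10],[0,0,0]],
  [[0.5,0,10],[0,0,0]],
])

```text
t: 6.03
ee_pos: [585.9, 42.8, 98.9]
orientation: [-3.056, -0.253, -0.546]
ft_force: [0.1, -0.1, -0.6]
width: 0.4
grasp_force: 0.0
```

Call:
servo_tool([
  [[0,0,1],[0,0,0]],
  [[0,0,2],[0,0,0]],
  [[0,0,2],[0,0,0]],
])

```text
t: 6.28
ee_pos: [586.7, 42.9, 97.7]
orientation: [-3.056, -0.253, -0.546]
ft_force: [-3.0, -0.8, 5.7]
width: 0.5
grasp_force: 2.8
```

```bash
python3 -c "
from h import *
delta(41,-57.5,6)
"
```

```text
t 6.2833 d [-2.1 -0.5  0.5] rot [ 0.002 -0.005 -0.   ] now panel [ 43.1 -58.    6.5] w 0.4612551965165653
```

Call:
servo_tool([
  [[-1.5,0,1],[0,0,0]],
  [[-1.5,0,1.5],[0,0,0]],
  [[-1.5,0,2],[0,0,0]],
  [[-1.5,0,2],[0,0,0]],
])

```text
t: 6.62
ee_pos: [586.9, 42.9, 97.2]
orientation: [-3.055, -0.253, -0.551]
ft_force: [-10.8, -0.1, 23.7]
width: 0.5
grasp_force: 12.9
```

Call:
servo_tool([
  [[0,0,-15],[0,0,0]],
  [[0,0,-35],[0,0,0]],
  [[-30,0,-35],[0,0,0]],
  [[-65,0,-35],[0,0,0]],
  [[-95,0,-25],[0,0,0]],
])

```text
t: 7.03
ee_pos: [488.7, 26.5, 86.8]
orientation: [-3.056, -0.254, -0.551]
ft_force: [0.2, -0.5, -0.2]
width: 0.2
grasp_force: 0.0
```

Call:
servo_tool([
  [[-30,0,0],[0,0,0]],
  [[-60,0,0],[0,0,0]],
  [[-60,0,0],[0,0,0]],
])

```text
t: 7.28
ee_pos: [433.3, 15.4, 69.2]
orientation: [-3.052, -0.255, -0.53]
ft_force: [1.0, 0.4, 0.8]
width: 0.6
grasp_force: 0.0
```

```bash
python3 -c "
from h import *
delta(-21,-57.5,14)
a=np.load('top.npz')['frame'][200:300,290:350]
p=get_image('top'); s=get_image('scene'); q=np.load('scene.npz')['frame']
A=cv2.resize(np.hstack([p['frame'][200:300,290:350],a]),None,fx=3.5,fy=3.5,interpolation=cv2.INTER_CUBIC)
B=cv2.resize(np.vstack([s['frame'][165:205,300:350],q[165:205,300:350]]),None,fx=7,fy=4.375,interpolation=cv2.INTER_CUBIC)
cv2.imwrite('pics/g.png',np.hstack([A,B]))
"
```

```text
t 7.2833 d [92.2 -2.3 18.7] rot [-0.005  0.004 -0.001] now panel [-113.1  -59.8   33.1] w 0.619683164528175
```

View pics/g.png

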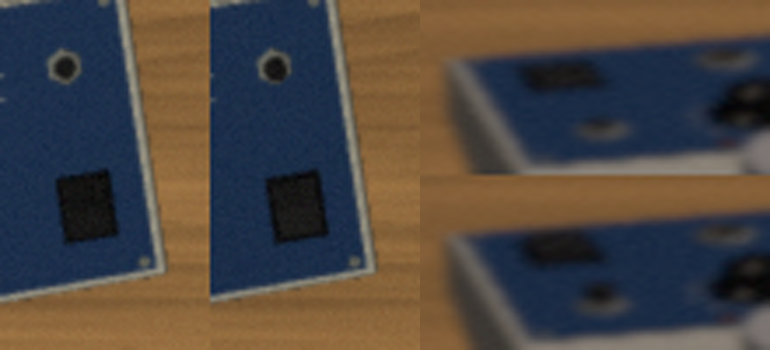

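The scene crop (upper right, now; lower right, before) shows the breaker button at (603,128) flush in its nut where it used to stand out. The rocker is still tipped off. Now I switch the main on by pressing its rear end.

Call:
servo_tool([
  [[30,-2,0],[0,0,0]],
  [[60,-2,0],[0,0,0]],
  [[90,-2,0],[0,0,0]],
  [[90,-2,0],[0,0,0]],
  [[90,-2,15],[0,0,0]],
])

```text
t: 7.8
ee_pos: [531.5, 32.6, 91.1]
orientation: [-3.05, -0.256, -0.553]
ft_force: [0.5, -0.5, 0.2]
width: 0.5
grasp_force: 0.0
```

Call:
servo_tool([
  [[0,0,0],[0,0,0]],
  [[0,0,0],[0,0,0]],
])

```text
t: 7.97
ee_pos: [524.1, 32.5, 86.3]
orientation: [-3.052, -0.255, -0.533]
ft_force: [-1.7, -0.3, 0.2]
width: 0.7
grasp_force: 0.0
```

```bash
python3 -c "
from h import *
delta(-20.5,-57.5,4)
"
```

```text
t 7.9667 d [-0.  -0.4 13.5] rot [-0.005  0.003 -0.   ] now panel [-20.4 -58.   17.5] w 0.651920964792167
```

Call:
servo_tool([
  [[0,0,3],[0,0,0]],
  [[0,0,6],[0,0,0]],
  [[0,0,8],[0,0,0]],
  [[0,0,10],[0,0,0]],
  [[0,0,10],[0,0,0]],
])

```text
t: 8.38
ee_pos: [527.8, 33.0, 77.3]
orientation: [-3.051, -0.254, -0.536]
ft_force: [0.4, 0.1, 1.3]
width: 0.6
grasp_force: 0.6
```

Call:
servo_tool([
  [[0,0,1],[0,0,0]],
  [[0,0,2],[0,0,0]],
  [[0,0,3],[0,0,0]],
  [[0,0,3],[0,0,0]],
])

```text
t: 8.72
ee_pos: [527.8, 33.2, 73.9]
orientation: [-3.051, -0.255, -0.533]
ft_force: [0.2, -1.1, 0.2]
width: 0.6
grasp_force: 0.2
```

```bash
python3 -c "
from h import *
delta(-20.5,-57.5,4)
"
```

```text
t 8.7167 d [ 0.6 -0.4  0.6] rot [-0.005  0.003 -0.001] now panel [-21.1 -57.9   4.6] w 0.5870146029149628
```

Call:
servo_tool([
  [[0,0,1],[0,0,0]],
  [[0,0,2],[0,0,0]],
  [[0,0,2],[0,0,0]],
])

```text
t: 8.97
ee_pos: [528.0, 33.3, 73.4]
orientation: [-3.051, -0.255, -0.534]
ft_force: [-12.8, -2.1, 27.3]
width: 0.2
grasp_force: 14.7
```

Call:
servo_tool([
  [[0,0,-15],[0,0,0]],
  [[0,0,-35],[0,0,0]],
  [[-35,0,-35],[0,0,0]],
  [[-70,0,-35],[0,0,0]],
  [[-100,0,-35],[0,0,0]],
])

```text
t: 9.38
ee_pos: [435.5, 18.9, 76.2]
orientation: [-3.047, -0.257, -0.529]
ft_force: [-0.3, 1.3, 0.1]
width: 0.3
grasp_force: 0.0
```

Call:
servo_tool([
  [[-10,0,-20],[0,0,0]],
  [[-10,0,-20],[0,0,0]],
  [[-10,0,-20],[0,0,0]],
])

```text
t: 9.63
ee_pos: [424.1, 16.0, 93.0]
orientation: [-3.046, -0.256, -0.536]
ft_force: [-0.4, 0.1, -0.1]
width: 0.2
grasp_force: 0.0
```

```bash
python3 -c "
from h import *
p=get_image('top'); s=get_image('scene')
A=cv2.resize(p['frame'][170:300,210:350],None,fx=3,fy=3,interpolation=cv2.INTER_CUBIC)
A2=cv2.resize(np.vstack([p['frame'][245:275,300:330],np.load('top.npz')['frame'][245:275,300:330]]),(95,390),interpolation=cv2.INTER_CUBIC)
B=cv2.resize(s['frame'][165:230,300:385],(280,390),interpolation=cv2.INTER_CUBIC)
cv2.imwrite('pics/h.png',np.hstack([A,A2,B]))
"
```

```text
(no output)
```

View pics/h.png

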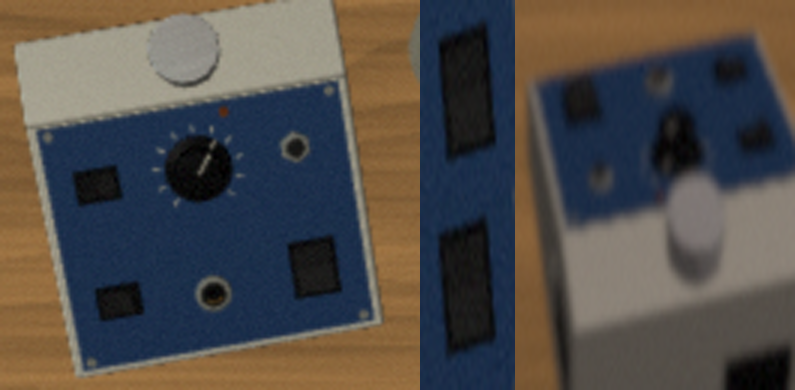

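The main rocker (upper strip at (467,90)) now looks like its starting "on" state below it. The breaker at (295,147) and (600,180) is in, and the knob pointer, small rockers and tin are unmoved. The arm is clear, so I hand in.

```bash
python3 -c "
from h import *
print(close_job())"
```

```text
the job is handed in; nothing more can be done
None
```

The job is handed in: I switched the main rocker off, pushed the breaker in and switched the main rocker on again, in that order, in about 10 s; the final pictures show the breaker in, the rocker on, and the knob, small rockers and tin unmoved.

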